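Pin the retaining bar of a notebook holder

TASK

Lock the notebook into its desk holder: swing the aluminium bar shut so that its eye lies between the two steel ears, then take the red-headed locking pin out of its wooden block and pass it down, feeling for the holes, through upper ear, eye and lower ear. Press it fully home with a gentle, controlled push until it clicks past the spring ball and its collar sits flush on the upper ear, never forcing it (keep the pin's push on the holder below 40 N, sideways too), and let go. Do not disturb the ink bottle, the sticky notes or the eraser.

Things in the scene. Friction and masses are not known exactly. Their poses are not given: they have to be found in the camera images.
- holder: fixed holder: dark wood base 135 (x) x 262 (y) x 10 mm, notebook on it (top 27 mm above the desk); origin: centre of its underside. Hinge post at (0, +100 mm); rigid steel clevis near (0, -100 mm), 9 mm either way in y: two level ears 40 x 36 mm, lower z 26-36 mm, upper z 50-60 mm, open to -x and +y, joined by a back wall at x +20 to +32 mm (top z 60 mm)
- ear_mark (a point): reference point at the -y end of the clevis's adjusting range (0, -111.5 mm of the holder), level with the upper ear's top face, 60 mm above the desk; axes as the holder's, z up. The clevis is clamped somewhere along its slots: both ears' 14 mm holes (1 mm chamfer) stand 2.5 to 20.5 mm from here toward the holder's +y (0 in x) and do not give: see or feel for them
- bar (a joint): swing of the bar about the vertical hinge at (0, +100 mm) of the holder, rad: 0 = eye in line with the ears' holes, grows as the bar swings out to the holder's -x side, stop at -0.010 (eye 2 mm too far in). Friction about 0.06 N m; it stays where it is left, and the pin's tapered tip can draw it into line
- bar_eye (a point): centre of the bar's eye, a slot 14 mm wide and 34 mm long along the bar (so it serves every setting of the clevis), at the top of the 10 mm thick eye plate (30 x 48 mm; 38 to 48 mm above the desk), 200 mm from the hinge axis
- bar_peg (a point): top of the bar's round black plastic peg (12 mm diameter, standing 30 mm up from the bar's top, z 48 to 78 mm above the desk), 135 mm from the hinge axis; take it from above to swing the bar
- pin_block: fixed wooden block 56 x 56 x 46 mm with a 16 mm hole down its middle in which the pin stands loosely; origin: centre of its underside
- pin: loose locking pin, 80 mm long, about 60 g; origin: centre of the tip's end, z up along the pin. Steel shank 12 mm diameter, tapered to 10 mm over the lowest 4 mm; groove 8 mm diameter at 10 to 16 mm; collar 24 mm diameter at 42 to 48 mm; red round head 16 mm diameter at 48 to 80 mm, to be gripped
- pin_collar (a point): centre of the underside of the pin's collar, 42 mm above the tip, z along the pin; level with the upper ear's top (a rigid seat) when the pin is home
- pin_tip (a point): the pin's tip end, 42 mm below the collar's underside
- ink_bottle: dark blue ink bottle with black cap, 55 x 55 x 68 mm, loose bystander; origin: centre of its underside
- eraser: blue and white eraser 21 x 45 x 12 mm, loose bystander; origin: centre of its underside
- sticky_pad: yellow pad of sticky notes 76 x 76 x 12 mm lying on the desk in front of the holder, loose bystander; origin: centre of its underside
- letter_box: fixed obstacle between the holder and the pin's block: wooden letter box, about 240 (y) x 210 (x) x 125 mm high; its raised lid stands open at the far (+x) side, 260 mm wide, up to 290 mm above the desk; origin near the centre of its underside. Carry things round its front (robot's side) or well above it
- ball (a joint): travel, m, of a small spring ball in the -y side of the lower ear's hole, 31 mm above the desk (0 = out, grows as it is pushed in): it bears on the pin, which needs a light push (about 1 to 8 N) to pass it; then the pin's groove clicks on to it and holds

How it is judged:
On the way, in this order (a step that is already met when the one before it is completed fails the run):
1. the bar is swung in: its joint reads below 0.03 rad, the pin still outside (value of joint bar below 0.03 rad and horizontal distance between pin_tip and ear_mark above 0.05 m), for 0.2 s.
2. the pin's tip has passed through the upper ear into the eye (x of pin_tip in the frame of ear_mark between -0.004 and 0.004 m and y of pin_tip in the frame of ear_mark between 0 and 0.023 m and z of pin_tip in the frame of ear_mark between -0.038 and -0.014 m).
At the end, for the whole second after the job is handed in: the pin stands upright (within 0.08 rad) through ear, eye and ear, collar seated on the upper ear within 2 mm, collar and tip within 4 mm of the holes' line in x and within the clevis's adjusting range in y (0 to 23 mm from ear_mark), the bar shut (joint below 0.02 rad), the pin at rest and let go (z of pin_collar in the frame of ear_mark between -0.003 and 0.002 m and x of pin_collar in the frame of ear_mark between -0.004 and 0.004 m and y of pin_collar in the frame of ear_mark between 0 and 0.023 m and x of pin_tip in the frame of ear_mark between -0.004 and 0.004 m and y of pin_tip in the frame of ear_mark between 0 and 0.023 m and angle between pin's own z axis and vertical below 0.08 rad and value of joint bar below 0.02 rad and linear speed of pin below 0.01 m/s); the robot touches nothing.
It fails at once if the pin is forced: more than 40 N between the pin and the holder or its bar (contact force between pin and holder above 40 N).
It fails at once if a bystander (ink bottle, sticky notes, eraser) is moved by more than 20 mm (distance of any of ink_bottle, sticky_pad, eraser from where it was at the start of the episode above 0.02 m).
It also fails if it takes over 72 s, if anything falls off the work surface, if the arm or the gripper's body presses on something with over 40 N, if the wrist force passes 120 N, or if a joint passes its speed limit or range.

ROBOT

A 6-joint arm with a two-finger parallel gripper is mounted at the origin on the work surface; the furniture and walls round the work are solid. World frame = base frame: x ahead of the robot, y to its left, z up, the work surface at z = 0. Lengths are in m, angles in rad, forces in N, time in s.
With the tool pointing down it reaches from about 0.275 to 0.725 m from the base axis. Payload 5.6 kg.
Tool frame: the origin (TCP) lies midway between the tips of the shut fingers; the grasp point (between the pads) lies 19 mm behind it (manip.tcp_to_grasp is the z of the grasp point in the tool frame, in m); z points along the fingers, y is the line along which they close (so a half turn about z gives the same grasp; the last joint's range is limited). The gripper opens to 85 mm and grips with 20 to 120 N. Pads are 22 mm wide; open, the fingers measure 114 mm over their backs; the gripper's body (76 mm by 85 mm) begins 54 mm behind the grasp point. The pads swing forward as they close: fully open they stand 13 mm farther back than shut.
Start: joints at [1.488, 0.255, 0.108, 0, -1.424, -0.285], TCP at [0.198, 0.513, 0.231] pointing down, gripper open.
Joint ranges: [-2.95, 2.95], [-1.21, 1.97], [-1.09, 1.5], [-2.87, 1.71], [-2.94, -0.07], [-3.05, 3.05]. Speed limits (rad/s): [2.57, 2.57, 3.14, 3.14, 3.14, 3.14].

INTERFACE

Orientations are given as a unit quaternion [w, x, y, z].
In Python, from workcell import manip gives the robot as it stands.
- The arm moves only by the tool servo_tool, never from a script. Its arguments are lists of equal length, an entry for each row: "slide": the shift along the tool's x, y, z in mm, a list of three; "twist": the turn about the tool's z in degrees. A call has 1 to 10 rows; each row shifts and turns the commanded pose from where the row before left it, along the tool's axes as they then stand; what a row does not reach is not made up. A row lasts 1/12 s, in which the tool goes at most 41.7 mm and 7.16 degrees, less where a joint would pass 70% of its speed; a pose out of reach is approached as far as the arm can. A call is refused whole if a number of a shift passes 41.7 or a number of a turn 7.16, either way. A call with a gripper value outside its range is refused whole. "claw" is the opening, from -1 (shut) to 1 (fully open), set as the call begins (left out, the last holds). The fingers move at their own pace and stop on an object; "force" is the grip in N (left out, the last holds). Time passes only in rows, so rows that do not move let the fingers close. It gives the time, the measured TCP pose, the force, the opening and the grip force at its end, in the units of the state.
- manip.get_obs(): the state, without advancing time (a new reading comes with each control period).
- manip.get_image(name): name is "side" or "top" or "wrist"; returns the picture (480x640x3 uint8, red, green, blue); there is no depth.
- manip.calibration(name): a dict with "K" (3x3 intrinsics, pixels), "world_from_camera" (4x4, takes a point from camera to world coordinates); the wrist camera has in their place "hand_eye" (4x4, takes a point from camera to tool coordinates, whose origin is the TCP and whose axes are the flange's). Camera axes: x right, y up, looking along -z (the intrinsics and any distortion apply to the point x, -y, -z); pixel columns grow to the right and rows downward; lengths in m; the calibration is good to about 2 mm. A picture is of the moment at which its call begins: read the wrist's pose just before it. calibration takes no time and is no camera call.
- manip.finish_job(): hands the job in; it is judged then, once.
Trained networks look in the newest picture that a camera, given by its name, has taken for a name from the list of things; names that differ only in an ending like _2 or _b are one class to them, and where a whole thing is asked for, a point or a joint stands for the part that bears it (a point fixed in the world has none). Each returns a list of dicts, best first, with "confidence" (0 to 1); they miss things now and then, are a little off and sometimes report something else, mostly with a low value. They report only what shows in the picture. A call takes as long as a camera call.
- manip.search_frame(camera, label): "location" ([x, y, z] in m, in world coordinates, good to about 4 mm: the middle of the surface that is visible of it).
The state is a dict: "clock": time; "joint_positions": joint angles; "qd": joint speeds; "joint_efforts": joint torques, N m; "tcp_pos": TCP position; "ee_rot": TCP orientation; "force": force on the tool from outside, world axes, zero at the start; "moment": the same for the moment, N m; "gripper_width": opening from 0.0 (shut) to 1.0 (fully open); "finger_force": force on a finger pad.
Only numpy, scipy, OpenCV 4.12 (cv2) and the standard library are available. Lean on these libraries where they do the work, as an engineer would, in place of code of your own. Each camera call takes 0.05 s, during which the arm holds its last target. There are 200 camera calls.

## Working session

There is one attempt and no reset: what is moved stays moved. The work goes in short steps, Python scripts to look and compute and a tool call to move; the robot and the scene stay as the last step left them, time stands still between calls to the robot, and variables do not carry over. Pictures are saved under pics/ and viewed, at most 10 in all, crops included, and the job is handed in when it is done.

Besides the shell and the picture viewer there is one more tool, called as name(argument=value, ...) on one line, values as JSON. servo_tool: Moves the arm, as the interface text tells. Its arguments: {"type":"object","properties":{"slide":{"type":"array","items":{"type":"array","items":{"type":"number"}}},"twist":{"type":"array","items":{"type":"number"}},"claw":{"type":"number"},"force":{"type":"number"}},"required":["slide","twist"]}

```bash
mkdir -p pics; cat > h.py <<'E'
from workcell import manip
import numpy as np, cv2
def snap(cam,name):
    im=manip.get_image(cam); cv2.imwrite('pics/'+name+'.png',im[:,:,::-1]); return im
E
python3 - <<'E'
from h import *
o=manip.get_obs(); print(o['clock'],o['tcp_pos'],o['ee_rot'],manip.tcp_to_grasp)
snap('top','t0'); 
for l in ['holder','bar_eye','bar_peg','pin','pin_block','ink_bottle','eraser','sticky_pad','letter_box','bar']:
    r=manip.search_frame('top',l); print('top',l,[(np.round(a['location'],3).tolist(),round(a['confidence'],2)) for a in r[:2]])
snap('side','s0')
for l in ['holder','bar_peg','pin','bar','pin_block']:
    r=manip.search_frame('side',l); print('side',l,[(np.round(a['location'],3).tolist(),round(a['confidence'],2)) for a in r[:2]])
print(manip.calibration('top'),manip.calibration('side'),manip.calibration('wrist'))
E
```

```text
0.0 [0.19751218 0.51274273 0.23038813] [ 9.70567616e-04  9.83131134e-01 -1.82899450e-01 -1.50771429e-04] -0.0187
top holder [([0.534, 0.268, 0.027], 0.72)]
top bar_eye [([0.462, 0.277, 0.047], 0.98)]
top bar_peg [([0.463, 0.278, 0.051], 0.82), ([0.42, -0.312, 0.047], 0.48)]
top pin [([0.534, 0.267, 0.026], 0.44)]
top pin_block [([0.419, -0.311, 0.043], 0.75)]
top ink_bottle [([0.437, 0.112, 0.041], 0.81)]
top eraser [([0.41, -0.432, 0.01], 0.68)]
top sticky_pad [([0.396, 0.29, 0.012], 0.96)]
top letter_box [([0.396, 0.292, 0.01], 0.46)]
top bar [([0.458, 0.279, 0.047], 0.61)]
side holder [([0.489, 0.283, 0.043], 0.79)]
side bar_peg [([0.449, 0.26, 0.05], 0.81)]
side pin []
side bar [([0.448, 0.26, 0.046], 0.62)]
side pin_block []
{'K': array([[556.32886525,   0.        , 319.7907268 ],
       [  0.        , 556.32886525, 241.23227443],
       [  0.        ,   0.        ,   1.        ]]), 'world_from_camera': array([[ 0.01215688,  0.99586218, -0.09005957,  0.37721287],
       [-0.99991872,  0.01176138, -0.00492093, -0.02267228],
       [-0.00384134,  0.09011207,  0.99592422,  1.650750
[... 310 characters left out ...]

       [-0.36244366,  0.41001138, -0.83697388, -1.20752842],
       [ 0.0068164 ,  0.89917729,  0.43753141,  0.69363816],
       [ 0.        ,  0.        ,  0.        ,  1.        ]])} {'K': array([[412.66033693,   0.        , 320.93067618],
       [  0.        , 412.66033693, 243.96054903],
       [  0.        ,   0.        ,   1.        ]]), 'hand_eye': array([[ 4.15864064e-04,  9.57746882e-01,  2.87612131e-01,
         7.40385234e-02],
       [ 9.99999566e-01, -1.58482657e-04, -9.18172720e-04,
         2.77470507e-04],
       [-8.33795524e-04,  2.87612388e-01, -9.57746532e-01,
        -1.43157227e-01],
       [ 0.00000000e+00,  0.00000000e+00,  0.00000000e+00,
         1.00000000e+00]])}
```

```bash
python3 - <<'E'
import cv2
a=cv2.imread('pics/t0.png'); cv2.imwrite('pics/t0c.png',cv2.resize(a[150:430,130:510],None,fx=2.1,fy=2.1,interpolation=cv2.INTER_CUBIC))
E
```

```text
(no output)
```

View pics/t0c.png

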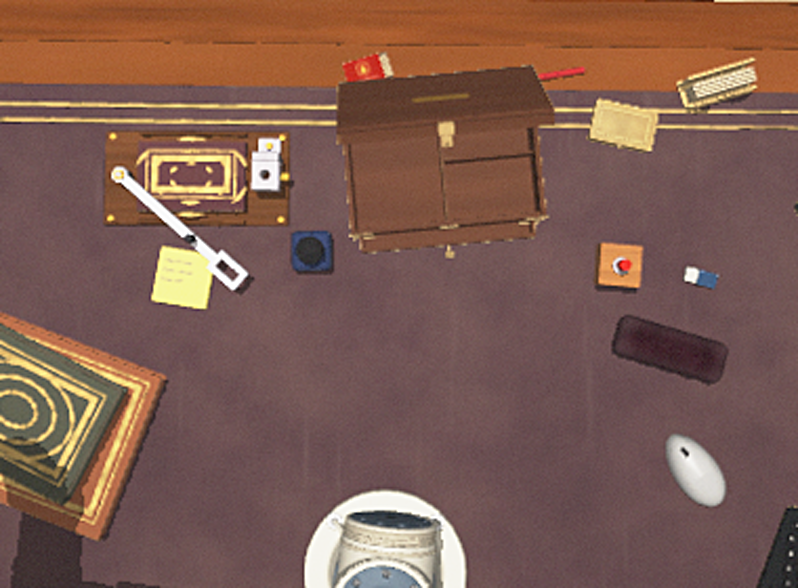

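The holder is at upper left: hinge at crop (119,175), clevis hole (265,174), peg (191,240), eye (229,269). The pin's block is at (620,266) with the head at (625,266). The ink bottle is at (312,251).

```bash
cat >> h.py <<'E'
def ray(cam,u,v,z,o=None):
    c=manip.calibration(cam); K=c['K']
    if cam=='wrist':
        from scipy.spatial.transform import Rotation as R
        T=np.eye(4); q=o['ee_rot']; T[:3,:3]=R.from_quat([q[1],q[2],q[3],q[0]]).as_matrix(); T[:3,3]=o['tcp_pos']; W=T@c['hand_eye']
    else: W=c['world_from_camera']
    d=W[:3,:3]@np.array([(u-K[0,2])/K[0,0],-(v-K[1,2])/K[1,1],-1]); p=W[:3,3]
    return p+d*(z-p[2])/d[2]
E
python3 - <<'E'
from h import *
f=lambda x,y,z:ray('top',x/2.1+130,y/2.1+150,z)
for n,x,y,z in [('hinge',119,175,.055),('hole',265,174,.06),('peg',191,240,.078),('eye',229,269,.048),('pinhead',625,266,.084),('block',620,264,.046),('c1',105,133,.01),('c2',105,225,.01),('c3',290,225,.01),('c4',291,134,.01)]: print(n,np.round(f(x,y,z),4))
from scipy.spatial.transform import Rotation as R
q=manip.get_obs()['ee_rot'];print(R.from_quat([q[1],q[2],q[3],q[0]]).as_matrix().round(3))
E
```

```text
hinge [0.5399 0.3697 0.055 ]
hole [0.5431 0.1684 0.06  ]
peg [0.4506 0.264  0.078 ]
eye [0.4129 0.2162 0.048 ]
pinhead [ 0.4225 -0.3191  0.084 ]
block [ 0.4263 -0.3194  0.046 ]
c1 [0.6041 0.4027 0.01  ]
c2 [0.4735 0.3981 0.01  ]
c3 [0.4766 0.1376 0.01  ]
c4 [0.6057 0.1388 0.01  ]
[[ 0.933 -0.36  -0.   ]
 [-0.36  -0.933  0.   ]
 [-0.    -0.    -1.   ]]
```

servo_tool(slide=[[32.5,14,4],[32.5,14,4],[32.5,14,4],[32.5,14,4],[32.5,14,4],[32.5,14,4],[32.5,14,4],[32.5,14,4],[32.5,14,4],[32.5,14,4]], twist=[0,0,0,0,0,0,0,0,0,0], claw=-0.2)

```text
clock: 1.68
tcp_pos: [0.4517, 0.2643, 0.1913]
ee_rot: [-0.0, 0.983, -0.183, 0.0]
force: [-0.2, 1.0, -0.1]
gripper_width: 0.398
finger_force: 0.0
```

servo_tool(slide=[[0,0,0],[0,0,0],[0,0,0],[0,0,0],[0,0,0],[0,0,0],[0,0,0],[0,0,0],[0,0,0],[0,0,0]], twist=[6.9,6.9,6.9,6.9,6.9,6.9,6.9,6.9,6.9,6.8])

```text
clock: 2.52
tcp_pos: [0.4507, 0.2657, 0.1913]
ee_rot: [0.0, -0.705, 0.709, 0.0]
force: [0.6, -0.5, 0.1]
gripper_width: 0.401
finger_force: 0.0
```

```bash
python3 - <<'E'
from h import *
o=manip.get_obs(); print(o['clock'],o['tcp_pos'],o['ee_rot'],o['joint_positions'].round(2),o['gripper_width'],o['force'])
snap('wrist','w1')
for l in ['bar_peg','bar_eye','holder']:
    r=manip.search_frame('wrist',l); print(l,[(np.round(a['location'],3).tolist(),round(a['confidence'],2)) for a in r[:2]])
E
```

```text
2.5167 [0.45068112 0.26573496 0.1913275 ] [ 5.89022874e-05 -7.05145781e-01  7.09062355e-01  3.94095215e-06] [ 0.83  0.22 -0.04 -0.   -1.31 -0.84] 0.40071098118101445 [ 0.63362781 -0.46680869  0.1341834 ]
bar_peg [([0.437, 0.255, 0.048], 0.6)]
bar_eye [([0.439, 0.252, 0.044], 0.88)]
holder [([0.531, 0.242, 0.026], 0.82)]
```

View pics/w1.png

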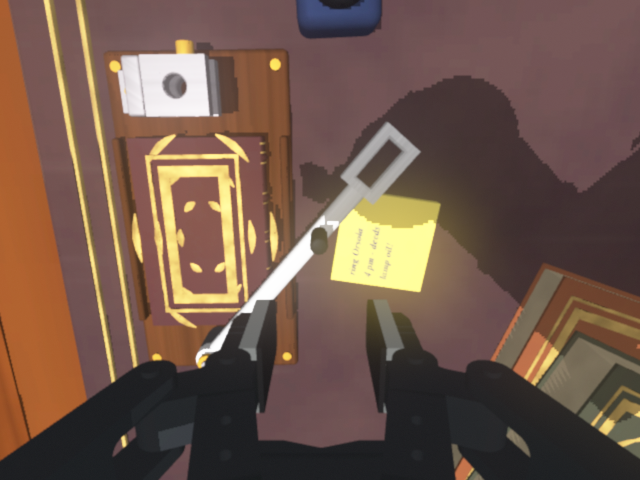

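The wrist picture shows the peg top at about (319,243), the clevis hole at (174,86), the hinge at (204,355) and the eye slot at (380,163). The fingers are at the bottom.

```bash
python3 - <<'E'
from h import *
o=manip.get_obs()
for n,x,y,z in [('peg',319,243,.078),('pegbase',319,232,.05),('hole',174,86,.06),('eye',380,163,.048),('hinge',204,355,.055),('c1',107,52,.01),('c2',288,50,.01),('c3',297,363,.01)]: print(n,np.round(ray('wrist',x,y,z,o),4))
E
```

```text
peg [0.4524 0.2681 0.078 ]
pegbase [0.4526 0.2683 0.05  ]
hole [0.5432 0.1719 0.06  ]
eye [0.411  0.2197 0.048 ]
hinge [0.5406 0.3652 0.055 ]
c1 [0.6058 0.1455 0.01  ]
c2 [0.4754 0.1436 0.01  ]
c3 [0.472  0.4009 0.01  ]
```

servo_tool(slide=[[-1.5,-1,30],[0,0,35],[0,0,35],[0,0,25],[0,0,10],[0,0,0],[0,0,0]], twist=[0,0,0,0,0,0,0])

```text
clock: 3.3
tcp_pos: [0.4524, 0.2676, 0.0572]
ee_rot: [-0.0, 0.708, -0.706, 0.0]
force: [0.7, 0.4, -0.1]
gripper_width: 0.399
finger_force: 0.0
```

servo_tool(slide=[[0,0,0],[0,0,0],[0,0,0],[0,0,0],[0,0,0],[0,0,0]], twist=[0,0,0,0,0,0], claw=-0.75, force=20)

```text
clock: 3.8
tcp_pos: [0.4528, 0.2681, 0.0582]
ee_rot: [-0.002, 0.708, -0.707, 0.0]
force: [-0.8, -1.2, 6.2]
gripper_width: 0.125
finger_force: 18.4
```

servo_tool(slide=[[0,0,-3],[7.8,-9.7,0],[6.9,-10.3,0],[5.9,-11,0],[4.9,-11.5,0],[3.7,-11.8,0],[2.8,-12.3,0],[1.5,-12.3,0],[0,-6,0],[0,0,0]], twist=[0,0,0,0,0,0,0,0,0,0])

```text
clock: 4.63
tcp_pos: [0.5374, 0.232, 0.0588]
ee_rot: [-0.001, -0.707, 0.707, -0.0]
force: [-0.1, -2.7, -2.9]
gripper_width: 0.129
finger_force: 18.1
```

servo_tool(slide=[[0,-2,0],[0,-2,0],[0,-2,0],[0,0,0]], twist=[0,0,0,0])

```text
clock: 4.97
tcp_pos: [0.5419, 0.2323, 0.0588]
ee_rot: [0.002, 0.707, -0.707, 0.0]
force: [-0.8, -6.5, -5.1]
gripper_width: 0.126
finger_force: 17.9
```

servo_tool(slide=[[0,-1,0],[0,0,0],[0,0,0]], twist=[0,0,0])

```text
clock: 5.22
tcp_pos: [0.5423, 0.2322, 0.0588]
ee_rot: [0.002, 0.707, -0.707, 0.0]
force: [-1.9, -5.9, -4.0]
gripper_width: 0.126
finger_force: 18.0
```

servo_tool(slide=[[0,-1,0],[0,0,0],[0,0,0]], twist=[0,0,0])

```text
clock: 5.47
tcp_pos: [0.5424, 0.2322, 0.0588]
ee_rot: [0.003, 0.707, -0.707, -0.0]
force: [-4.6, -5.0, -2.3]
gripper_width: 0.13
finger_force: 18.2
```

servo_tool(slide=[[0,2,0],[0,1,0],[0,0,0]], twist=[0,0,0])

```text
clock: 5.72
tcp_pos: [0.5404, 0.2322, 0.0588]
ee_rot: [0.002, 0.707, -0.707, 0.0]
force: [-0.8, -5.9, -4.6]
gripper_width: 0.127
finger_force: 17.9
```

servo_tool(slide=[[0,0,0],[0,0,0],[0,0,0],[0,0,-25],[0,0,-25],[30,0,-25],[30,0,-25],[0,0,0],[0,0,0],[0,0,0]], twist=[0,0,0,0,0,0,0,0,0,0], claw=-0.2)

```text
clock: 6.55
tcp_pos: [0.5417, 0.1742, 0.1596]
ee_rot: [-0.001, 0.707, -0.707, -0.0]
force: [0.1, 0.1, -0.8]
gripper_width: 0.404
finger_force: 0.0
```

```bash
python3 - <<'E'
from h import *
o=manip.get_obs(); print(o['clock'],o['tcp_pos'],o['qd'].round(3))
im=snap('wrist','w2')
E
```

```text
6.55 [0.54172262 0.17420905 0.15957948] [ 0.014  0.027 -0.019 -0.002  0.    -0.   ]
```

View pics/w2.png

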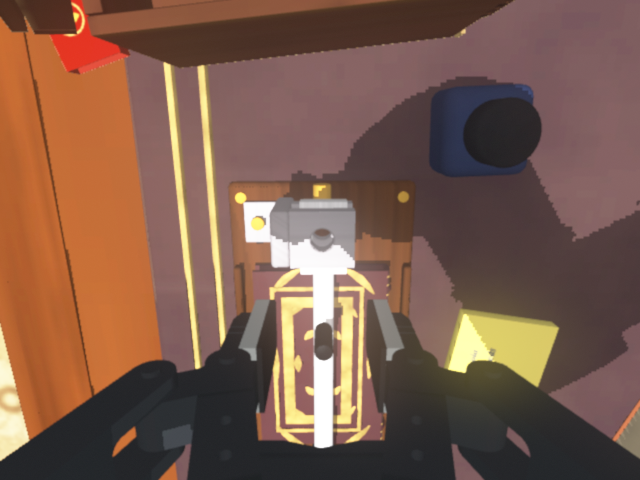

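The bar is now between the ears. The clevis hole shows at about (321,237), the peg top at (323,352), and the bottle at upper right is untouched.

```bash
python3 - <<'E'
from h import *
im=cv2.imread('pics/w2.png'); g=cv2.cvtColor(im,cv2.COLOR_BGR2GRAY)
c=g[222:256,302:342]; print(c[::2,::2])
cv2.imwrite('pics/w2c.png',cv2.resize(im[190:280,260:370],None,fx=6,fy=6,interpolation=cv2.INTER_CUBIC))
o=manip.get_obs()
for n,x,y,z in [('hole',321,237,.06),('peg',323,352,.078)]: print(n,np.round(ray('wrist',x,y,z,o),4))
E
```

```text
[[156 156 155 155 156 156 154 155 155 154 153 153 154 153 153 153 152 152
  151 150]
 [157 156 155 155 156 156 155 155 155 155 154 154 153 154 153 154 153 153
  152 152]
 [157 157 156 157 156 156 156 156 156 155 155 155 155 155 154 154 154 153
  153 153]
 [158 158 158 158 157 156 157 152 143 133 130 136 144 153 155 154 154 154
  154 153]
 [157 158 157 157 158 156 146 119 104 100 100  99 105 124 147 154 155 154
  154 154]
 [159 159 159 158 157 147 124 101  99  99  99  98  98  99 128 149 156 155
  154 154]
 [157 157 157 157 152 146 128 113 102 101 101 100 102 115 142 168 152 153
  153 153]
 [154 155 155 154 146 167 142 131 128 121 119 122 126 130 165 217 149 151
  152 151]
 [155 162 166 166 160 169 156 144 135 135 134 133 136 147 155 153 143 153
  152 153]
 [159 232 250 246 181 154 160 158 154 151 151 151 155 157 158 139 144 156
  156 156]
 [234 246 251 250 181 133 154 161 159 159 158 158 158 158 147 132 150 159
  158 158]
 [251 251 251 251 222 147 135 153 159 161 161 160 158 146 135 170 168 170
  170 165]
 [251 251 251 251 244 199 147 136 143 149 149 147 139 135 156 224 247 248
  248 220]
 [251 251 251 251 250 236 183 151 138 137 138 138 139 165 205 242 249 249
  249 239]
 [251 251 251 251 251 250 240 214 170 151 148 152 187 228 244 249 249 249
  249 249]
 [251 251 251 251 251 251 250 249 241 235 227 233 243 249 249 249 249 249
  249 248]
 [251 251 251 251 250 250 250 250 250 250 249 249 249 249 249 249 248 248
  248 248]]
hole [0.5418 0.1686 0.06  ]
peg [0.5405 0.237  0.078 ]
```

View pics/w2c.png

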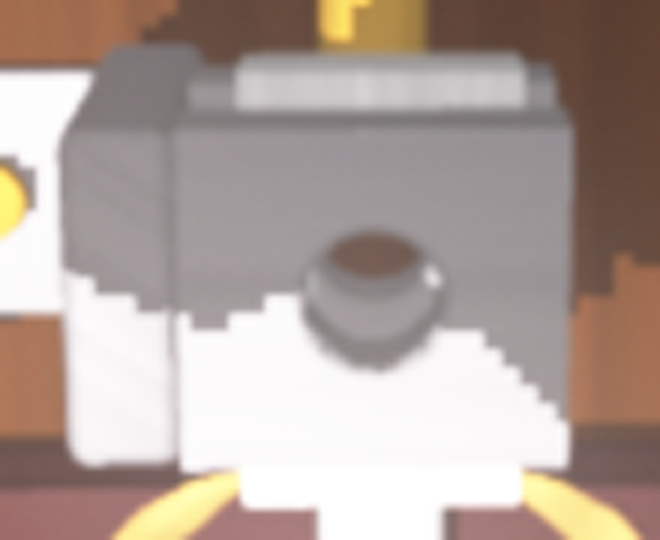

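servo_tool(slide=[[0,20,-20],[0,28,-20],[0,30,-15],[0,30,-10],[0,27,0],[30,0,0],[40,0,0],[40,0,0],[40,0,0],[40,0,0]], twist=[0,0,0,0,0,0,0,0,0,0])

```text
clock: 7.43
tcp_pos: [0.4062, -0.0171, 0.2237]
ee_rot: [0.0, 0.708, -0.706, -0.0]
force: [1.9, 0.3, 0.2]
gripper_width: 0.4
finger_force: 0.0
```

servo_tool(slide=[[40,0,0],[40,0,0],[40,0,0],[40,0,0],[40,0,0],[40,-5,10],[40,-5,15],[20,-5,20],[0,0,20],[0,0,0]], twist=[0,0,0,0,0,0,0,0,0,0])

```text
clock: 8.27
tcp_pos: [0.4195, -0.314, 0.154]
ee_rot: [-0.001, -0.707, 0.708, 0.005]
force: [-1.0, 0.8, -1.0]
gripper_width: 0.401
finger_force: 0.0
```

```bash
python3 - <<'E'
from h import *
o=manip.get_obs(); print(o['clock'],o['tcp_pos'],o['qd'].round(3),o['joint_positions'].round(2))
im=snap('wrist','w3')
for l in ['pin','pin_block']:
    r=manip.search_frame('wrist',l); print(l,[(np.round(a['location'],3).tolist(),round(a['confidence'],2)) for a in r[:2]])
E
```

```text
8.2667 [ 0.41953586 -0.31402865  0.15395282] [ 0.031 -0.058  0.055  0.025 -0.082 -0.008] [-0.35  0.25 -0.1  -0.   -1.23  0.34]
pin [([0.427, -0.322, 0.069], 0.6)]
pin_block [([0.425, -0.324, 0.05], 0.61), ([0.42, -0.317, 0.073], 0.58)]
```

View pics/w3.png

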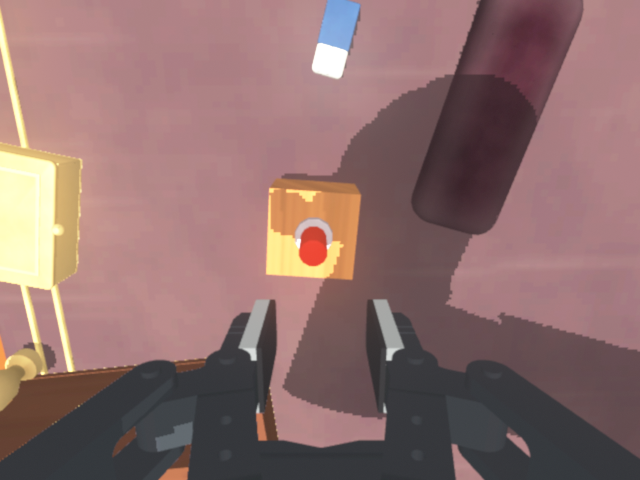

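The pin stands upright in its block, with the head top at about (313,252) and the collar centre at about (313,237). The fingers straddle its column.

```bash
python3 - <<'E'
from h import *
o=manip.get_obs()
for n,x,y,z in [('head',313,252,.084),('collar',313,236,.052),('block',312,230,.046)]: print(n,np.round(ray('wrist',x,y,z,o),4))
E
```

```text
head [ 0.4272 -0.318   0.084 ]
collar [ 0.4278 -0.3184  0.052 ]
block [ 0.4285 -0.3207  0.046 ]
```

servo_tool(slide=[[3,-6,10],[0,0,20],[0,0,15],[0,0,0],[0,0,0]], twist=[0,0,0,0,0])

```text
clock: 8.83
tcp_pos: [0.4281, -0.3177, 0.1151]
ee_rot: [0.0, 0.708, -0.706, 0.0]
force: [0.2, 0.0, 1.2]
gripper_width: 0.401
finger_force: 0.0
```

servo_tool(slide=[[0,1,20],[0,0,20],[0,0,14],[0,0,5],[0,0,0],[0,0,0]], twist=[0,0,0,0,0,0])

```text
clock: 9.33
tcp_pos: [0.4277, -0.3185, 0.0572]
ee_rot: [-0.0, 0.708, -0.707, 0.001]
force: [-0.1, 0.4, -0.6]
gripper_width: 0.401
finger_force: 0.0
```

servo_tool(slide=[[0,0,0],[0,0,0],[0,0,0],[0,0,0],[0,0,0],[0,0,0]], twist=[0,0,0,0,0,0], claw=-1, force=50)

```text
clock: 9.83
tcp_pos: [0.4268, -0.3186, 0.0574]
ee_rot: [0.0, 0.707, -0.707, 0.001]
force: [-2.8, 1.1, 5.3]
gripper_width: 0.166
finger_force: 48.6
```

servo_tool(slide=[[0,0,-10],[0,0,-25],[0,0,-35],[0,0,-40],[0,0,-40],[0,0,-25],[-10,8,-5],[-25,8,0],[-35,8,0],[-40,6,0]], twist=[0,0,0,0,0,0,0,0,0,0])

```text
clock: 10.67
tcp_pos: [0.396, -0.2077, 0.2367]
ee_rot: [0.0, -0.706, 0.708, -0.001]
force: [1.8, -0.2, -0.0]
gripper_width: 0.172
finger_force: 48.9
```

servo_tool(slide=[[-40,0,0],[-40,0,0],[-40,0,0],[-40,0,0],[-40,0,0],[-40,0,0],[-40,0,0],[-40,-10,0],[-30,-20,0],[-15,-25,0]], twist=[0,0,0,0,0,0,0,0,0,0])

```text
clock: 11.5
tcp_pos: [0.4513, 0.1607, 0.2374]
ee_rot: [-0.002, 0.709, -0.705, -0.0]
force: [0.4, 0.1, 0.0]
gripper_width: 0.171
finger_force: 48.9
```

servo_tool(slide=[[-10,-30,0],[0,-30,10],[0,-20,20],[0,0,20],[0,0,15],[0,0,0],[0,0,0],[0,0,0]], twist=[0,0,0,0,0,0,0,0])

```text
clock: 12.17
tcp_pos: [0.5321, 0.1673, 0.1728]
ee_rot: [-0.001, 0.707, -0.707, 0.001]
force: [-0.5, -0.6, -0.2]
gripper_width: 0.167
finger_force: 49.0
```

servo_tool(slide=[[-3,-9,15],[0,0,15],[0,0,8],[0,0,0],[0,0,0]], twist=[0,0,0,0,0])

```text
clock: 12.58
tcp_pos: [0.5407, 0.17, 0.1339]
ee_rot: [-0.0, 0.707, -0.707, 0.0]
force: [-0.3, 0.1, 0.3]
gripper_width: 0.166
finger_force: 49.0
```

```bash
python3 - <<'E'
from h import *
o=manip.get_obs(); print(o['clock'],o['tcp_pos'],o['force'])
im=snap('wrist','w4'); im=im[:,:,::-1]
cv2.imwrite('pics/w4c.png',cv2.resize(im[190:390,230:410],None,fx=3,fy=3,interpolation=cv2.INTER_CUBIC))
s=snap('side','s1')
c=manip.calibration('side');W=np.linalg.inv(c['world_from_camera']);p=W@np.array([.5415,.1705,.07,1]);uv=c['K']@np.array([p[0],-p[1],-p[2]]);print(uv[:2]/uv[2])
E
```

```text
12.5833 [0.54068061 0.17002826 0.13385135] [-0.32665542  0.11574484  0.33704868]
[296.99111946 215.51675293]
```

View pics/w4c.png

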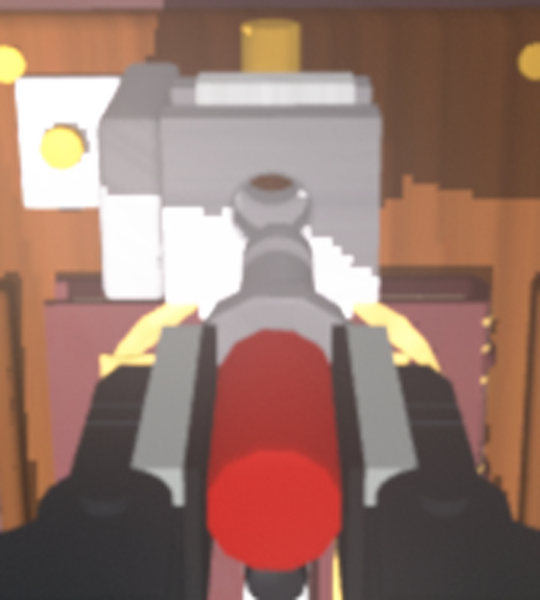

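The pin hangs upright in the grip, its tip just in front of the hole. The hole's rim spans crop x 234–312 with its top at y 173, so its centre is about (273,211).

```bash
python3 - <<'E'
from h import *
o=manip.get_obs(); o={**o}
print(ray('wrist',230+273/3,190+211/3,.06,o).round(4), ray('wrist',230+273/3,190+173/3,.06,o).round(4))
t=np.array(o['tcp_pos'])
c=manip.calibration('wrist')
def proj(z): # tool-frame point on pin axis
    p=np.linalg.inv(c['hand_eye'])@np.array([0,0,z,1]); uv=c['K']@np.array([p[0],-p[1],-p[2]]); uv=uv[:2]/uv[2]; return ((uv-[230,190])*3).round(1)
for n,z in [('tip',.0534),('groove',.0404),('collarbot',.0114),('collartop',.0054),('headtop',-.0266)]: print(n,proj(z))
s=cv2.imread('pics/s1.png'); cv2.imwrite('pics/s1c.png',cv2.resize(s[150:260,230:370],None,fx=5,fy=5,interpolation=cv2.INTER_CUBIC))
E
```

```text
[0.5418 0.1712 0.06  ] [0.5418 0.1638 0.06  ]
tip [276.2 246.4]
groove [276.4 275.1]
collarbot [277.1 354.6]
collartop [277.3 374.4]
headtop [278.5 508.9]
```

View pics/s1c.png

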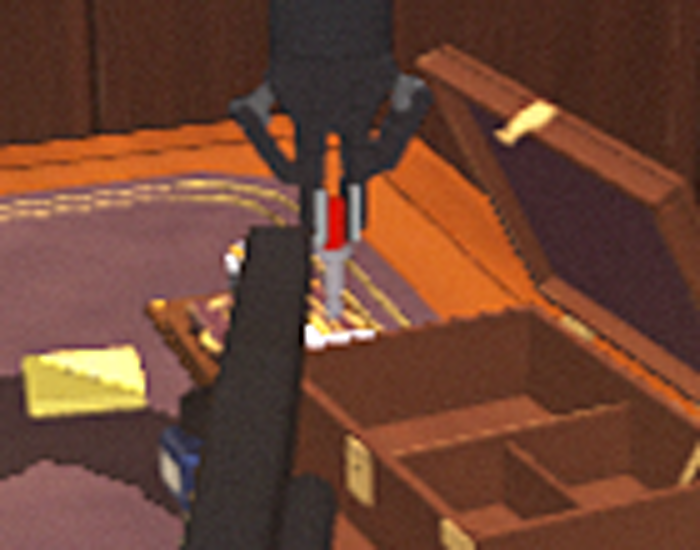

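servo_tool(slide=[[-0.7,-1,6],[0,0,6],[0,0,4],[0,0,2],[0,0,2],[0,0,2],[0,0,1],[0,0,0],[0,0,0]], twist=[0,0,0,0,0,0,0,0,0])

```text
clock: 13.43
tcp_pos: [0.5415, 0.1707, 0.1098]
ee_rot: [-0.0, 0.707, -0.707, 0.0]
force: [-1.3, 0.6, -1.0]
gripper_width: 0.168
finger_force: 49.0
```

servo_tool(slide=[[0,0,2],[0,0,2],[0,0,2],[0,0,2],[0,0,0],[0,0,0]], twist=[0,0,0,0,0,0])

```text
clock: 13.93
tcp_pos: [0.5414, 0.1707, 0.1016]
ee_rot: [0.0, 0.707, -0.707, -0.0]
force: [-0.2, 0.8, -0.9]
gripper_width: 0.165
finger_force: 49.0
```

Tip at 0.048 with no resistance, so it is entering the eye.

servo_tool(slide=[[0,0,2],[0,0,2],[0,0,2],[0,0,2],[0,0,0],[0,0,0]], twist=[0,0,0,0,0,0])

```text
clock: 14.43
tcp_pos: [0.5414, 0.1707, 0.0936]
ee_rot: [0.0, 0.707, -0.707, -0.0]
force: [-0.3, 0.1, -0.5]
gripper_width: 0.166
finger_force: 49.0
```

servo_tool(slide=[[0,0,1],[0,0,1],[0,0,1],[0,0,1],[0,0,0],[0,0,0]], twist=[0,0,0,0,0,0])

```text
clock: 14.93
tcp_pos: [0.5414, 0.1707, 0.0897]
ee_rot: [0.0, 0.707, -0.707, -0.0]
force: [-0.3, -0.5, -1.2]
gripper_width: 0.168
finger_force: 49.0
```

servo_tool(slide=[[0,0,1],[0,0,1],[0,0,1],[0,0,1],[0,0,0],[0,0,0]], twist=[0,0,0,0,0,0])

```text
clock: 15.43
tcp_pos: [0.5414, 0.1708, 0.0857]
ee_rot: [-0.0, 0.707, -0.707, -0.0]
force: [-0.1, 1.3, -1.0]
gripper_width: 0.165
finger_force: 49.0
```

servo_tool(slide=[[0,0,1],[0,0,1],[0,0,1],[0,0,0],[0,0,0]], twist=[0,0,0,0,0])

```text
clock: 15.85
tcp_pos: [0.5415, 0.1709, 0.0826]
ee_rot: [-0.0, 0.707, -0.707, -0.0]
force: [-0.1, 1.8, -1.2]
gripper_width: 0.165
finger_force: 48.9
```

servo_tool(slide=[[0,0,1],[0,0,1],[0,0,1],[0,0,1],[0,0,0],[0,0,0]], twist=[0,0,0,0,0,0])

```text
clock: 16.35
tcp_pos: [0.5418, 0.1709, 0.0789]
ee_rot: [-0.0, 0.707, -0.707, 0.0]
force: [1.1, 2.1, 1.1]
gripper_width: 0.168
finger_force: 49.1
```

servo_tool(slide=[[0,0,1],[0,0,1],[0,0,1],[0,0,1],[0,0,0],[0,0,0]], twist=[0,0,0,0,0,0])

```text
clock: 16.85
tcp_pos: [0.5415, 0.1708, 0.0743]
ee_rot: [-0.0, 0.707, -0.707, -0.0]
force: [2.5, 2.7, -0.3]
gripper_width: 0.166
finger_force: 48.9
```

servo_tool(slide=[[0,0,1],[0,0,1],[0,0,0],[0,0,0]], twist=[0,0,0,0])

```text
clock: 17.18
tcp_pos: [0.5407, 0.1702, 0.0719]
ee_rot: [0.001, 0.707, -0.707, -0.0]
force: [1.0, 0.9, -3.3]
gripper_width: 0.167
finger_force: 48.8
```

servo_tool(slide=[[0,0,1],[0,0,0],[0,0,0]], twist=[0,0,0])

```text
clock: 17.43
tcp_pos: [0.5408, 0.1703, 0.0715]
ee_rot: [0.001, 0.707, -0.707, -0.0]
force: [-1.6, 1.0, 0.2]
gripper_width: 0.167
finger_force: 48.9
```

servo_tool(slide=[[0,0,1],[0,0,0],[0,0,0]], twist=[0,0,0])

```text
clock: 17.68
tcp_pos: [0.5409, 0.1703, 0.0714]
ee_rot: [0.0, 0.707, -0.707, -0.0]
force: [-4.1, 1.2, 5.6]
gripper_width: 0.168
finger_force: 49.6
```

servo_tool(slide=[[0,0,1],[0,0,0],[0,0,0]], twist=[0,0,0])

```text
clock: 17.93
tcp_pos: [0.541, 0.1703, 0.0713]
ee_rot: [0.0, 0.707, -0.707, 0.0]
force: [-6.3, -0.2, 11.0]
gripper_width: 0.166
finger_force: 50.3
```

Seated: z stops at 0.0713, as predicted. I'll relax, open and rise.

servo_tool(slide=[[0,0,-2],[0,0,0]], twist=[0,0])

```text
clock: 18.1
tcp_pos: [0.5414, 0.1707, 0.0719]
ee_rot: [-0.0, 0.707, -0.707, -0.0]
force: [0.2, 1.2, -1.1]
gripper_width: 0.167
finger_force: 49.0
```

servo_tool(slide=[[0,0,0],[0,0,0],[0,0,0],[0,0,0],[0,0,0],[0,0,-5],[0,0,-20],[0,0,-30],[0,0,-30],[0,0,0]], twist=[0,0,0,0,0,0,0,0,0,0], claw=-0.2)

```text
clock: 18.93
tcp_pos: [0.5449, 0.1717, 0.164]
ee_rot: [-0.005, 0.708, -0.707, 0.003]
force: [0.7, -0.7, 2.3]
gripper_width: 0.396
finger_force: 0.0
```

servo_tool(slide=[[0,0,0],[0,0,0],[0,0,0]], twist=[0,0,0])

```text
clock: 19.18
tcp_pos: [0.5408, 0.1704, 0.1557]
ee_rot: [0.001, 0.707, -0.707, -0.0]
force: [-0.5, 0.5, -0.6]
gripper_width: 0.397
finger_force: 0.0
```

```bash
python3 - <<'E'
from h import *
o=manip.get_obs(); print(o['clock'],o['tcp_pos'],o['force'])
im=snap('wrist','w5')[:,:,::-1]
c=manip.calibration('wrist')
def proj(X,o=o):
    p=np.linalg.inv(c['hand_eye'])@np.append(np.array([-(X[1]-o['tcp_pos'][1]),-(X[0]-o['tcp_pos'][0]),-(X[2]-o['tcp_pos'][2])]),1); uv=c['K']@np.array([p[0],-p[1],-p[2]]); return (((uv[:2]/uv[2])-[230,190])*3).round(1)
for z in (.060,.066,.098): print(z,proj([.541,.1703,z]))
cv2.imwrite('pics/w5c.png',cv2.resize(im[190:390,230:410],None,fx=3,fy=3,interpolation=cv2.INTER_CUBIC))
E
```

```text
19.1833 [0.54078482 0.1704272  0.15571911] [-0.48484609  0.45591652 -0.62346122]
0.06 [274.4 172. ]
0.066 [274.5 180.9]
0.098 [274.8 236.9]
```

View pics/w5c.png

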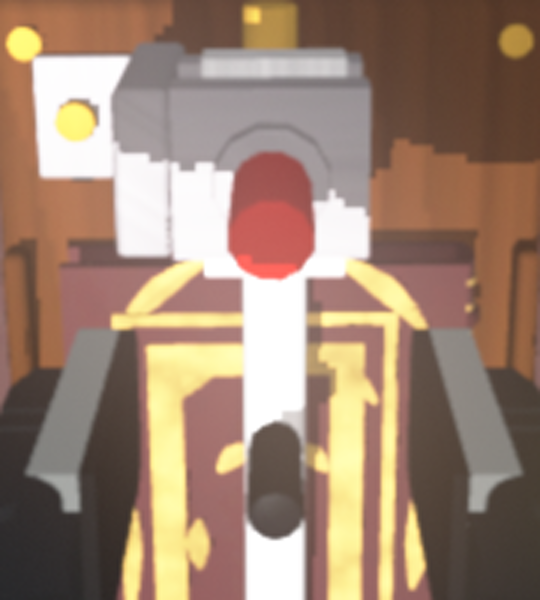

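The pin stands upright with its collar flush. The head top is at crop (272,238), against (275,237) predicted for a seated pin. The fingers are clear, so I'll hand in.

```bash
python3 -c "
from workcell import manip
print(manip.finish_job())"
```

```text
the job is handed in; nothing more can be done
None
```

The bar is shut and the pin is seated through both ears with its collar flush and the gripper clear; I handed the job in at about 19 s, and no verdict was returned.

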